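# Set the angle stop and jam its locknut against a held spindle

## Robot

A 6-joint arm with a two-finger parallel gripper is mounted at the origin on a cart in front of the work surface, level with it; the furniture and walls round the work are solid. World frame = base frame: x ahead of the robot, y to its left, z up, the work surface at z = 0. Lengths are in mm, angles in degrees, forces in N, time in s.
With the tool pointing down it reaches from about 300 to 850 mm from the base axis. Payload 4.2 kg.
Tool frame: the origin (TCP) lies between the finger pads; the fingertips stand 14 mm ahead of it and the grasp point (between the pads) lies 5 mm behind it; z points along the fingers, y is the line along which they close (so a half turn about z gives the same grasp; the last joint's range is limited). The gripper opens to 91 mm and grips with 3 to 60 N. Pads are 32 mm wide; open, the fingers measure 118 mm over their backs; the gripper's body (76 mm by 178 mm) begins 60 mm behind the grasp point.
Start: joints at [69.041, 18.312, 89.639, -0, 72.044, -1.146], TCP at [194.898, 540.977, 227.976] pointing down, gripper open.
Joint ranges: [-177.97, 177.97], [-48.28, 115.42], [12.27, 149.76], [-77.06, 257.06], [2.81, 150.46], [-146.56, 146.56]. Speed limits (degrees/s): [147.25, 147.25, 180, 180, 180, 180].

## Interface

Orientations are given as [roll, pitch, yaw] about the fixed x, y, z axes, in that order (R = Rz(yaw) Ry(pitch) Rx(roll)).
In Python, from workcell import * gives the robot as it stands. The module is installed in compiled form; this text tells all that it offers.
- The arm moves only by the tool send_rows, never from a script. Its argument "deltas" is a list of rows, each a list of 2 entries, a list of its own where there are three numbers: the shift along the tool's x, y, z normalised to -1 to 1, where 1 is 0.5 m, then the turn, a rotation vector about the tool's x, y, z normalised to -1 to 1, where 1 is 0.5 rad. A call has 1 to 10 rows; each row shifts and turns the commanded pose from where the row before left it, along the tool's axes as they then stand; what a row does not reach is not made up. A row lasts 1/10 s, in which the tool goes at most 50 mm and 8.59 degrees, less where a joint would pass 70% of its speed; a pose out of reach is approached as far as the arm can. A call with a number of a shift or a turn outside -1 to 1 is refused whole. A call with a gripper value outside its range is refused whole. "grip" is the closure, from 0 (fully open) to 1 (shut), set as the call begins (left out, the last holds). The fingers move at their own pace and stop on an object; "grip_force" is the grip in N (left out, the last holds). Time passes only in rows, so rows that do not move let the fingers close. It gives the time, the measured TCP pose, the force, the opening and the grip force at its end, in the units of the state.
- state(): the state, without advancing time (a new reading comes with each control period).
- grab_frame(name): name is "scene" or "top"; returns the picture (384x512x3 uint8, red, green, blue); there is no depth.
- calibration(name): a dict with "mtx" (3x3 intrinsics, pixels), "R" (3x3) and "t" (3): a world point X has camera coordinates R X + t. Camera axes: x right, y down, z forward; pixel columns grow to the right and rows downward; lengths in mm; the calibration is good to about 2 mm. A picture is of the moment at which its call begins. calibration takes no time and is no camera call.
- job_done(): hands the job in; it is judged then, once.
Trained networks look in the newest picture that a camera, given by its name, has taken for a name from the list of things; names that differ only in an ending like _2 or _b are one class to them, and where a whole thing is asked for, a point or a joint stands for the part that bears it (a point fixed in the world has none). Each returns a list of dicts, best first, with "p" (0 to 1); they miss things now and then, are a little off and sometimes report something else, mostly with a low value. They report only what shows in the picture. A call takes as long as a camera call.
- trace(camera, label): "pixels" (384x512 bool, what is visible of it) and "bbox" ([left, top, width, height] in pixels, round what is visible of it).
The state is a dict: "time_s": time; "qpos": joint angles; "qvel": joint speeds; "effort": joint torques, N m; "ee_pos": TCP position; "ee_rot": TCP orientation; "force": force on the tool from outside, world axes, zero at the start; "torque": the same for the moment, N m; "gripper_width": finger opening in mm; "gripper_force": force on a finger pad.
Only numpy, scipy, OpenCV 4.12 (cv2) and the standard library are available. Lean on these libraries where they do the work, as an engineer would, in place of code of your own. Each camera call takes 0.05 s, during which the arm holds its last target. There are 200 camera calls.

## Task

Set the arm of the angle stop to the long mark on its base. Lay the fork spanner from the tray flat over the spindle's flats, its handle on the raised rest beside the upright lug, and let go of it so that it holds the spindle still while you swing the locknut's lever clockwise, seen from above, as far as it goes; the arm must stay at the long mark. Then lift the spanner off and lay it back flat in the tray, leaving the nut tight, the arm at the mark and everything else on the bench where it was.

Things in the scene. Friction and masses are not known exactly. Their poses are not given: they have to be found in the camera images.
- jig: Grey painted angle stop, fixed to the bench: a round base plate 256 mm across and 12 mm thick with white scale lines; its origin is the pivot axis at bench height, z up. Azimuths below are about this origin, counter-clockwise from its x axis. On a tongue at azimuth 280 deg stands the dark steel spanner rest. The spindle in the middle reaches 90 mm up.
- stop_arm (a joint): Angle of the aluminium stop arm with its spindle (one part, the inner part), rad, growing counter-clockwise from above, range 0 to 1.31 (stops). The arm points to azimuth 150 deg + this angle. A line every 10 deg from 0 to 70 deg; the one long mark is 20 deg = 0.349 rad. Turns easily (0.12 N m of friction) and stays where it is left.
- stop_knob (a point): Middle of the black upright round knob on the stop arm: 24 mm across, 95 mm from the pivot, from 28 to 75 mm above the bench; this point is at 60 mm. Turns with the arm.
- long_mark (a point): Middle of the long white mark on the base plate (34 mm long, radial), 109 mm from the pivot at azimuth 170 deg.
- flats (a point): Pivot axis at 62 mm height: top of the spindle's 60 mm round collar, from which a steel tongue with two flats rises 28 mm: 18 mm thick, 52 mm long, its top edge rounded off (radius 9 mm) to lead the fork on. The point turns with the arm. With the arm at the long mark the flats run along azimuth 280 deg, towards the rest.
- locknut (a joint): Turn of the locknut on the spindle, relative to the spindle, rad: 0 slack, 1.4 fully tight against its stop, growing clockwise from above. About 0.35 N m of friction, more than the arm's: unless the spindle is held the nut drags the arm along. The nut sits just below the collar; its lever points to azimuth 90 deg + arm angle - this value.
- nut_knob (a point): Point at 82 mm height on the axis of the black upright round grip at the end of the locknut's lever: 23 mm across, 100 mm from the pivot, reaching from 38 to 104 mm above the bench; the thin lever bar meets it at 46 mm (top at 52 mm).
- rest_top (a point): Middle of the flat top of the spanner rest, 61.5 mm above the bench, 150 mm from the pivot at azimuth 280 deg; the rest is 26 mm wide along the radius. The upright lug stands on its clockwise side (towards lower azimuth), 27.5 mm higher than the rest, its face 12.5 mm beside this point; with the handle (10 mm either side of its middle line) lying centred it has 2.5 mm to the lug.
- spanner: Loose dark steel fork spanner, 209 mm long, 14 mm thick, 0.25 kg, lying flat. Origin: underside, middle of the jaw; +x points out of the open jaw, -x along the handle. The slot is 20 mm wide between two prongs 13 mm wide (46 mm over both), from x = -28 to +30 mm; the handle, 20 mm wide, runs from x = -50 to -179 mm with a 26 mm round end. Starts in the tray.
- spanner_jaw (a point): Spanner's origin: middle of the jaw, underside. In use it lies on the pivot axis on the collar, with the spanner's x axis pointing from the rest to the spindle.
- spanner_handle (a point): Place to grip on the spanner's handle: middle of its 20 mm width and 14 mm thickness, 95 mm from the jaw's middle; in use it lies free between the collar and the rest, 69 mm above the bench.
- tray: Fixed open plywood tool tray, 240 mm (its x) by 140 mm (its y), 26 mm high, walls and floor 6 mm thick; origin at the centre of its underside. The spanner starts in it along x, jaw towards +x, jaw middle about x = +72 mm.
- wax_tin: Loose round wax tin, 77 mm across, 31 mm high: leave alone.
- masking_tape: Loose roll of tape, 98 mm across, 25 mm high: leave alone.
- eraser: Loose white eraser, 22x42x12 mm: leave alone.
- offcut: Loose wooden offcut, 45x60x45 mm: leave alone.

How it is judged (in metres and radians):
On the way, in this order (a step that is already met when the one before it is completed fails the run):
1. the arm stands at the long mark (within 5 deg), the nut still slack (value of joint stop_arm between 0.262 and 0.436 rad and value of joint locknut below 0.5 rad), for 0.2 s.
2. the spanner lies flat on the collar over the flats, handle on the rest, let go, the nut still slack, the arm at the mark (horizontal distance between spanner_jaw and flats below 0.02 m and z of spanner_jaw in the frame of flats between -0.006 and 0.006 m and horizontal distance between spanner_handle and rest_top below 0.075 m and angle between spanner's own z axis and vertical below 0.1 rad and contact force between the fingers and spanner below 0.2 N and value of joint stop_arm between 0.227 and 0.471 rad and value of joint locknut below 0.5 rad), for 0.2 s.
3. the locknut is tight, the spanner still holding the spindle, the arm at the mark (horizontal distance between spanner_jaw and flats below 0.02 m and z of spanner_jaw in the frame of flats between -0.006 and 0.006 m and horizontal distance between spanner_handle and rest_top below 0.075 m and angle between spanner's own z axis and vertical below 0.1 rad and value of joint stop_arm between 0.227 and 0.471 rad and value of joint locknut above 1.25 rad), for 0.2 s.
At the end, for the whole second after the job is handed in: The locknut is at least 1.25 rad tight on the spindle, the arm is within 7 deg of the long mark, and the spanner lies still and flat on the floor of the tray (value of joint locknut above 1.25 rad and value of joint stop_arm between 0.227 and 0.471 rad and x of spanner_handle in the frame of tray between -0.06 and 0.06 m and y of spanner_handle in the frame of tray between -0.055 and 0.055 m and z of spanner_handle in the frame of tray below 0.02 m and angle between spanner's own z axis and vertical below 0.1 rad and linear speed of spanner below 0.02 m/s); the robot touches nothing.
It fails at once if the locknut tightened while the arm is more than 10 deg off the long mark (value of joint locknut above 0.9 rad and not (value of joint stop_arm between 0.174 and 0.524 rad)).
It fails at once if a bystander pushed more than 40 mm (distance of any of wax_tin, masking_tape, offcut, eraser from where it was at the start of the episode above 0.04 m).
It also fails if it takes over 72 s, if anything falls off the work surface, if the arm or the gripper's body presses on something with over 40 N, if the wrist force passes 120 N, or if a joint passes its speed limit or range.

## Working session

There is one attempt and no reset: what is moved stays moved. The work goes in short steps, Python scripts to look and compute and a tool call to move; the robot and the scene stay as the last step left them, time stands still between calls to the robot, and variables do not carry over. Pictures are saved under pics/ and viewed, at most 10 in all, crops included, and the job is handed in when it is done.

Besides the shell and the picture viewer there is one more tool, called after ">>>" as name(argument=value, ...) on one line, values as JSON. send_rows: Moves the arm, as the interface text tells. Scaled input: -1 to 1 covers 0.5 m each way for a shift and 0.5 rad each way for a turn. Its arguments: {"type":"object","properties":{"deltas":{"type":"array","items":{"type":"array"}},"grip":{"type":"number"},"grip_force":{"type":"number"}},"required":["deltas"]}

```bash
mkdir -p pics
cat > h.py <<'E'
from workcell import *
import numpy as np, cv2
def save(name,fn,crop=None,scale=1):
    im=grab_frame(name)[:,:,::-1]
    if crop: x,y,w,h=crop; im=im[y:y+h,x:x+w]
    im=cv2.resize(im,None,fx=scale,fy=scale,interpolation=cv2.INTER_CUBIC)
    cv2.imwrite('pics/'+fn,im)
def unproj(name,u,v,z):
    c=calibration(name);K,R,t=[np.array(c[k],float) for k in('mtx','R','t')]
    d=R.T@np.linalg.solve(K,[u,v,1]);o=-R.T@t
    return o+d*(z-o[2])/d[2]
def proj(name,X):
    c=calibration(name);K,R,t=[np.array(c[k],float) for k in('mtx','R','t')]
    p=K@(R@np.array(X,float)+t);return p[:2]/p[2]
E
python3 - <<'E'
from h import *
save('top','top1.png',scale=1.5);save('scene','sc1.png',scale=1.5)
for cam in('top','scene'):
  c=calibration(cam);print(cam,np.round(-np.array(c['R']).T@np.array(c['t'])),np.round(c['mtx'],1).tolist())
  for n in['jig','stop_knob','long_mark','flats','nut_knob','rest_top','spanner','tray','wax_tin','masking_tape','eraser','offcut']:
    for r in trace(cam,n)[:2]:
      ys,xs=np.nonzero(r['pixels']);print(n,round(r['p'],2),r['bbox'],xs.mean().round(1),ys.mean().round(1),len(xs))
print(state())
E
```

```text
top [ 289.   -5. 1364.] [[482.2, 0.0, 256.2], [0.0, 482.2, 196.9], [0.0, 0.0, 1.0]]
jig 0.67 [245.0, 163.3, 103.3, 85.5] 290.0 205.8 6499
jig 0.49 [142.1, 165.8, 72.5, 31.3] 176.0 181.4 599
stop_knob 0.95 [255.1, 190.8, 44.5, 50.6] 283.2 211.9 772
long_mark 0.89 [244.5, 162.1, 100.8, 85.7] 289.8 206.2 6380
long_mark 0.16 [230.4, 122.0, 33.5, 32.7] 248.8 135.4 428
flats 0.84 [253.6, 191.6, 46.1, 55.2] 283.2 212.9 870
nut_knob 0.6 [254.4, 202.9, 24.4, 20.5] 263.0 213.3 155
rest_top 0.56 [242.2, 161.6, 106.9, 88.1] 290.2 205.9 6547
tray 0.57 [129.2, 149.1, 96.8, 71.8] 178.9 183.2 3655
wax_tin 0.96 [352.7, 238.2, 27.7, 28.5] 365.1 252.1 628
masking_tape 0.74 [229.7, 119.6, 34.0, 32.6] 248.4 135.6 472
masking_tape 0.42 [252.2, 206.3, 25.9, 17.3] 262.5 213.7 162
eraser 0.62 [236.6, 244.6, 16.5, 9.5] 242.4 247.2 124
offcut 0.91 [200.5, 118.8, 27.4, 30.3] 213.7 132.2 400
offcut 0.15 [142.8, 163.6, 72.4, 33.6] 174.5 180.9 741
scene [ 183. -766.  915.] [[492.2, 0.0, 258.1], [0.0, 492.2, 192.4], [0.0, 0.0, 1.0]]
stop_knob 0.77 [227.0, 201.3, 52.5, 65.4] 253.9 238.4 1465
stop_knob 0.62 [228.3, 1
[... 632 characters left out ...]
 28.2, 28.9] 300.9 165.6 527
{'time_s': 1.3, 'qpos': array([ 6.90422265e+01,  1.83108580e+01,  8.96383150e+01, -7.74522036e-05,
        7.20439968e+01, -1.14655660e+00]), 'qvel': array([ 0.02126105,  0.02623401, -0.07984315, -0.00418558,  0.00661366,
       -0.13143807]), 'effort': array([ 8.83366320e-04, -4.12371612e+01, -2.32224816e+01,  7.29293819e-02,
        3.77160776e-02,  7.28738456e-06]), 'ee_pos': array([194.89284399, 540.98427946, 227.99103194]), 'ee_rot': array([1.79993173e+02, 2.10340097e-04, 1.60188807e+02]), 'force': array([-0.84927178,  0.68303064,  0.89421667]), 'torque': array([ 0.04109378, -0.01692547,  0.00375906]), 'gripper_force': 0.0, 'gripper_width': 91.0263472540605}
```

View pics/top1.png

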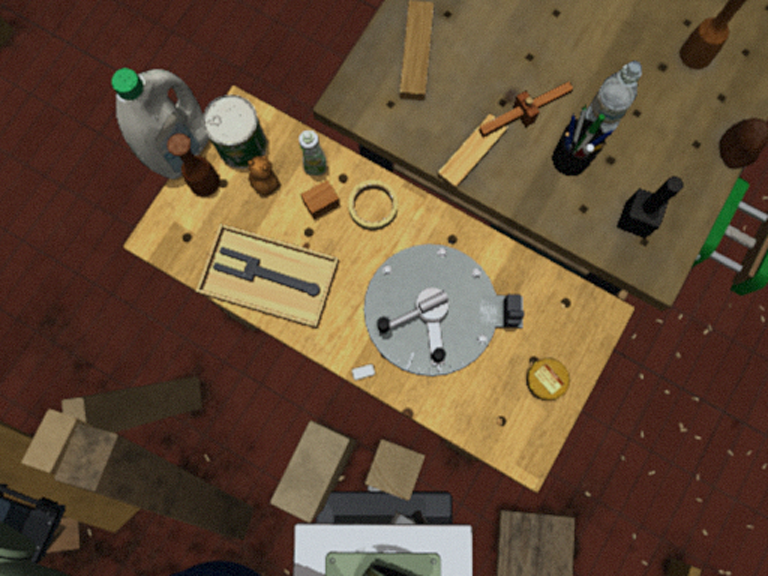

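View pics/sc1.png

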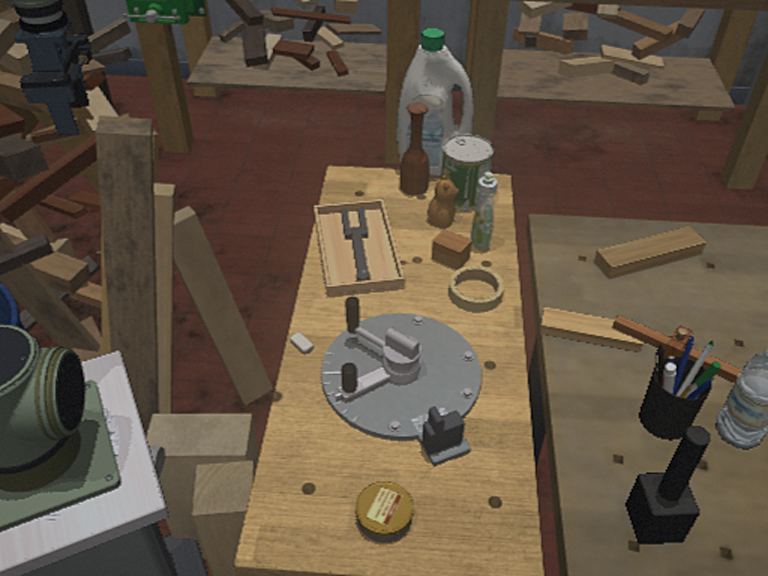

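The top view shows the jig at about (288,204) px (native). The knob on the stop arm and the knob on the nut lever are near (291,236) and (256,217), the rest is at (342,207), and the spanner is in the tray with its jaw at (155,176) and its handle end at (211,194). The scene view agrees. Next I'll refine these and work out which lever is which.

Run:
```python
from h import *
print('tcp px',proj('top',[195,541,228]),proj('scene',[195,541,228]),'base',proj('top',[0,0,0]))
print('Rtop',np.round(calibration('top')['R'],3).tolist())
# base plate disc at z=12: ellipse fit on gray plate
for n,u,v,z in[('center',288,203,62),('knobA tip',256,217,85),('knobB',291.5,236.5,85),('rest',342,207,75),('tray',179,184,26),('jaw',155,176,20),('hend',211,194,20),('tin',366,253,31),('tape',248.5,136,25),('eraser',242,248,12),('offcut',214,132,45)]:
    print(n,unproj('top',u,v,z).round(1))
save('top','top2.png',crop=(235,155,120,100),scale=6)
```

```text
tcp px [ 15.00705451 337.81398663] [47.55557622 75.06942465] base [253.3557345 408.6553178]
Rtop [[0.007, -1.0, 0.0], [-0.979, -0.007, -0.203], [0.203, 0.001, -0.979]]
center [543.2 -91.2  62. ]
knobA tip [499.9  -3.5  85. ]
knobB [447.9 -98.5  85. ]
rest [ 530.7 -237.1   75. ]
tray [603.3 216.7  26. ]
jaw [627.8 287.5  20. ]
hend [576.1 125.3  20. ]
tin [ 410.4 -307.4   31. ]
tape [748.5  20.1  25. ]
eraser [423.7  35.2  12. ]
offcut [753. 119.  45.]
```

View pics/top2.png

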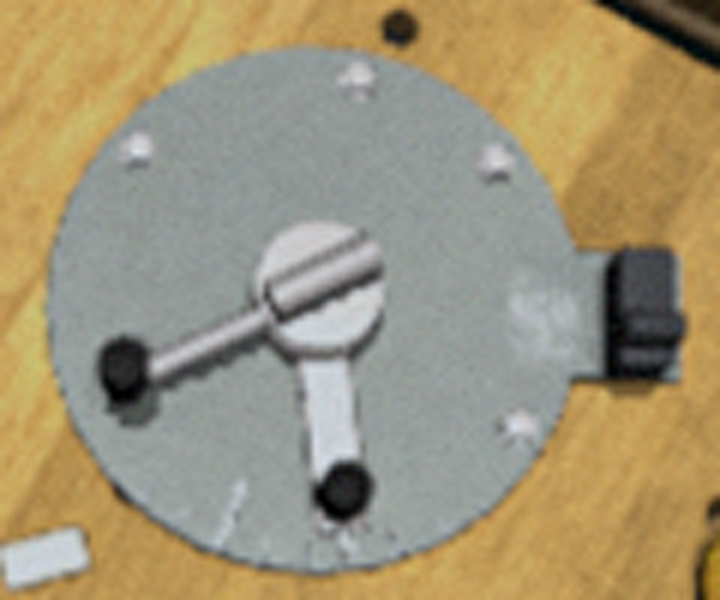

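Run:
```python
from h import *
from scipy.optimize import least_squares
im=grab_frame('top');hsv=cv2.cvtColor(im,cv2.COLOR_RGB2HSV)
sub=np.zeros(im.shape[:2],np.uint8);sub[155:255,238:352]=1
m=((hsv[:,:,1]<60)&(hsv[:,:,2]>90)).astype(np.uint8)*sub
m=cv2.morphologyEx(m,cv2.MORPH_CLOSE,np.ones((9,9)));m=cv2.morphologyEx(m,cv2.MORPH_OPEN,np.ones((25,25)))
c=max(cv2.findContours(m,0,1)[0],key=cv2.contourArea)[:,0]
W=np.array([unproj('top',u,v,12)[:2] for u,v in c])
f=lambda p:np.hypot(W[:,0]-p[0],W[:,1]-p[1])-p[2]
s=least_squares(f,[540,-90,128],loss='soft_l1',f_scale=2);print('circle',s.x.round(1))
C=s.x[:2]
for n,px,z in[('mark in',(243,482),12),('mark out',(222,543),12),('knob arm top',(343,487),75),('nut knob top',(124,362),104),('rest',(643,275),61.5),('rest foot TR',(680,253),8),('foot BR',(680,382),8),('flat in',(278,300),84),('flat out',(375,252),84),('collar',(318,288),62)]:
    X=unproj('top',px[0]/6+235-.4,px[1]/6+155-.4,z)[:2]-C
    print(n,(X+C).round(1),'r',np.hypot(*X).round(1),'az',(np.degrees(np.arctan2(X[1],X[0]))%360).round(1))
# dark blobs of spanner, tray outline
t=trace('top','tray')[0]['pixels'].astype(np.uint8)
v=hsv[:,:,2];d=((v<90)&(hsv[:,:,1]<110)).astype(np.uint8);box=np.zeros_like(d);box[160:202,138:218]=1;d*=box
d=cv2.morphologyEx(d,cv2.MORPH_OPEN,np.ones((2,2)));k=max(cv2.findContours(d,0,1)[0],key=cv2.contourArea)
r=cv2.minAreaRect(k);print('spanner rect',r,[unproj('top',*p,18).round(1)[:2].tolist() for p in cv2.boxPoints(r)])
r=cv2.minAreaRect(max(cv2.findContours(t,0,1)[0],key=cv2.contourArea));print('tray',[unproj('top',*p,26).round(1)[:2].tolist() for p in cv2.boxPoints(r)])
save('top','top3.png',crop=(128,145,104,78),scale=7)
```

```text
circle [545.6 -91.  124.8]
mark in [461.1 -57.6] r 90.8 az 158.5
mark out [432.4 -47.8] r 121.2 az 159.1
knob arm top [451.1 -99.9] r 94.8 az 185.4
nut knob top [502.3  -1.6] r 99.3 az 115.8
rest [ 551.6 -239.4] r 148.6 az 272.3
rest foot TR [ 573.2 -267.1] r 178.3 az 278.9
foot BR [ 510.7 -265.1] r 177.6 az 258.7
flat in [534.4 -70.7] r 23.1 az 118.8
flat out [ 556.8 -114.6] r 26.2 az 295.5
collar [544.4 -90.2] r 1.4 az 146.2
spanner rect ((179.2419891357422, 184.36679077148438), (71.41217803955078, 15.481534957885742), 19.179006576538086) [[616.4, 321.9], [660.0, 309.6], [591.8, 113.0], [549.1, 126.4]]
tray [[571.4, 354.3], [713.1, 321.8], [641.9, 82.2], [503.1, 119.3]]
```

View pics/top3.png

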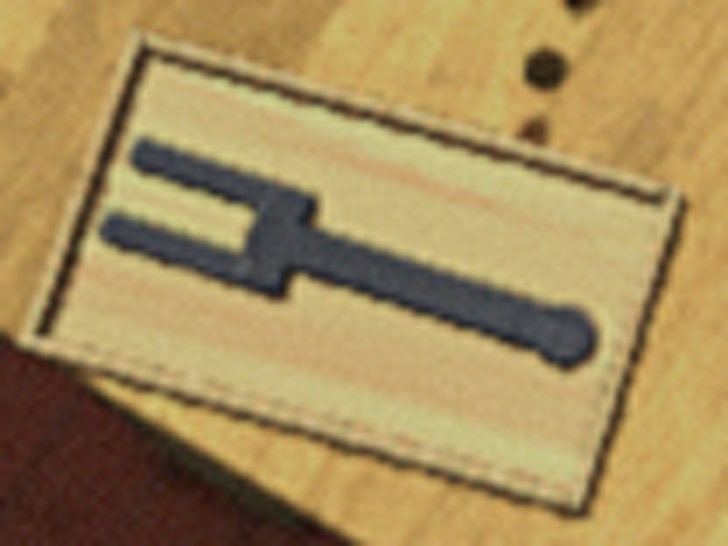

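The measurements agree with the given sizes: pivot about (545.3, -90.8), knob radii 94.8 and 99.3 (95 and 100 given), and mark and rest azimuths 110° apart. That puts the jig's yaw at -11.2°, the arm at about 46.6° and the nut at about 0.17 rad. I'll go to the stop knob first.

>>> send_rows(deltas=[[[-0.0572, -0.0645, 0], [0, 0, 0]], [[-0.0572, -0.0645, 0], [0, 0, 0]], [[-0.0572, -0.0645, 0], [0, 0, 0]], [[-0.0572, -0.0645, 0], [0, 0, 0]], [[-0.0572, -0.0645, 0], [0, 0, 0]], [[-0.0572, -0.0645, 0], [0, 0, 0]], [[-0.0572, -0.0645, 0], [0, 0, 0]], [[-0.0572, -0.0645, 0], [0, 0, 0]]], grip=0)

```text
time_s: 2.3
ee_pos: [323.1, 219.3, 228.4]
ee_rot: [179.9, 0.1, 160.2]
force: [0.2, -0.1, 0.7]
gripper_width: 91.7
gripper_force: 0.0
```

>>> send_rows(deltas=[[[-0.0572, -0.0645, 0], [0, 0, 0]], [[-0.0572, -0.0645, 0], [0, 0, 0]], [[-0.0572, -0.0645, 0], [0, 0, 0]], [[-0.0572, -0.0645, 0], [0, 0, 0]], [[-0.0572, -0.0645, 0], [0, 0, 0]], [[-0.0572, -0.0645, 0], [0, 0, 0]], [[-0.0572, -0.0645, 0], [0, 0, 0]], [[-0.0572, -0.0645, 0], [0, 0, 0]]])

```text
time_s: 3.1
ee_pos: [450.9, -101.5, 228.2]
ee_rot: [180.0, 0.0, 160.2]
force: [0.9, 0.2, -0.0]
gripper_width: 91.4
gripper_force: 0.0
```

>>> send_rows(deltas=[[[0, 0, 0.03], [0, 0, -0.11]], [[0, 0, 0.03], [0, 0, -0.11]], [[0, 0, 0.03], [0, 0, -0.11]], [[0, 0, 0.03], [0, 0, -0.11]], [[0, 0, 0.03], [0, 0, -0.11]], [[0, 0, 0.03], [0, 0, -0.11]], [[0, 0, 0.03], [0, 0, -0.11]], [[0, 0, 0.03], [0, 0, -0.11]], [[0, 0, 0], [0, 0, 0]]])

```text
time_s: 4.0
ee_pos: [449.2, -99.3, 106.4]
ee_rot: [179.9, -0.2, -174.6]
force: [-0.0, -0.4, -0.1]
gripper_width: 91.3
gripper_force: 0.0
```

>>> send_rows(deltas=[[[0, 0, 0.033], [0, 0, 0]], [[0, 0, 0.033], [0, 0, 0]], [[0, 0, 0.033], [0, 0, 0]], [[0, 0, 0], [0, 0, 0]]])

```text
time_s: 4.4
ee_pos: [449.6, -99.3, 57.6]
ee_rot: [179.9, -0.2, -174.7]
force: [0.2, 0.0, 0.2]
gripper_width: 91.2
gripper_force: 0.0
```

>>> send_rows(deltas=[[[0, 0, 0], [0, 0, 0]], [[0, 0, 0], [0, 0, 0]], [[0, 0, 0], [0, 0, 0]], [[0, 0, 0], [0, 0, 0]], [[0, 0, 0], [0, 0, 0]], [[0, 0, 0], [0, 0, 0]], [[0, 0, 0], [0, 0, 0]], [[0, 0, 0], [0, 0, 0]]], grip=1, grip_force=10)

```text
time_s: 5.2
ee_pos: [450.5, -99.6, 58.4]
ee_rot: [180.0, -0.0, -174.6]
force: [0.1, 0.2, -0.1]
gripper_width: 29.6
gripper_force: 0.0
```

>>> send_rows(deltas=[[[0, 0, 0], [0, 0, 0]], [[0, 0, 0], [0, 0, 0]], [[0, 0, 0], [0, 0, 0]]])

```text
time_s: 5.5
ee_pos: [450.4, -99.5, 58.4]
ee_rot: [180.0, -0.0, -174.6]
force: [-0.3, -0.0, 0.7]
gripper_width: 23.8
gripper_force: 10.0
```

>>> send_rows(deltas=[[[-0.0003, 0.011, 0], [0, 0, 0.116]], [[-0.0003, 0.011, 0], [0, 0, 0.116]], [[-0.0003, 0.011, 0], [0, 0, 0.116]], [[-0.0003, 0.011, 0], [0, 0, 0.116]], [[-0.0003, 0.011, 0], [0, 0, 0.116]], [[-0.0003, 0.011, 0], [0, 0, 0.116]], [[-0.0003, 0.011, 0], [0, 0, 0.116]], [[-0.0003, 0.011, 0], [0, 0, 0.116]], [[0, 0, 0], [0, 0, 0]], [[0, 0, 0], [0, 0, 0]]])

```text
time_s: 6.5
ee_pos: [455.0, -55.8, 58.3]
ee_rot: [180.0, -0.2, 158.9]
force: [-5.0, 4.0, 4.8]
gripper_width: 23.7
gripper_force: 10.0
```

Run:
```python
from h import *
s=state();print(s['ee_pos'],s['ee_rot'],s['force'],s['gripper_width'],s['gripper_force'])
P=np.array([545.3,-90.8]);d=s['ee_pos'][:2]-P;print(np.hypot(*d),np.degrees(np.arctan2(d[1],d[0])))
# spanner geometry, top z=20
q=lambda x,y:(unproj('top',x/7+128-.43,y/7+145-.43,20)[:2])
tip=(q(142,152)+q(110,228))/2; end=q(565,337); ax=tip-end
print('tip',tip,'endc',end,'len',np.hypot(*ax),'az',np.degrees(np.arctan2(ax[1],ax[0])))
for n,p in[('back corners',[(316,200),(284,290)]),('slot bottom',[(262,205),(245,248)])]:print(n,[q(*a).round(1) for a in p])
print('tray corners z26',[q(*a).round(1) for a in[(138,40),(682,192),(585,512),(30,340)]])
```

```text
[454.97852766 -55.7721721   58.34649353] [179.99979171  -0.18594078 158.88820698] [-5.02139027  3.97734936  4.77799391] 23.7058519230873 10.000283271074295
96.87578176456117 158.8030671518314
tip [640.37458858 315.28347094] endc [579.75709769 133.13141211] len 191.97357301700464 az 71.59332619913496
back corners [array([636.6, 237. ]), array([598.6, 248.5])]
slot bottom [array([634.4, 259.1]), array([616.1, 265.2])]
tray corners z26 [array([704.6, 313.8]), array([641.1,  86.7]), array([507.6, 123.1]), array([577., 351.])]
```

>>> send_rows(deltas=[[[0, 0, 0], [0, 0, 0]], [[0, 0, 0], [0, 0, 0]], [[0, 0, 0], [0, 0, 0]], [[0, 0, -0.038], [0, 0, 0]], [[0, 0, -0.038], [0, 0, 0]], [[0, 0, -0.038], [0, 0, 0]], [[0, 0, -0.038], [0, 0, 0]], [[0, 0, -0.038], [0, 0, 0]]], grip=0.4)

```text
time_s: 7.3
ee_pos: [456.7, -56.6, 154.2]
ee_rot: [180.0, 0.0, 158.8]
force: [-0.3, -0.3, -0.7]
gripper_width: 54.8
gripper_force: 0.0
```

>>> send_rows(deltas=[[[-0.0115, 0.073, 0], [0, 0, 0]], [[-0.0115, 0.073, 0], [0, 0, 0]], [[-0.0115, 0.073, 0], [0, 0, 0]], [[-0.0115, 0.073, 0], [0, 0, 0]], [[-0.0115, 0.073, 0], [0, 0, 0]], [[-0.0115, 0.073, 0], [0, 0, 0]], [[-0.0115, 0.073, 0], [0, 0, 0]], [[-0.0115, 0.073, 0], [0, 0, 0]]])

```text
time_s: 8.1
ee_pos: [605.8, 200.5, 153.2]
ee_rot: [180.0, 0.0, 158.8]
force: [-0.4, -1.2, 0.2]
gripper_width: 54.8
gripper_force: 0.0
```

>>> send_rows(deltas=[[[0, 0, 0], [0, 0, 0.235]], [[0, 0, 0], [0, 0, 0.235]], [[0, 0, 0], [0, 0, 0.235]], [[0, 0, 0], [0, 0, 0.235]], [[0, 0, 0], [0, 0, 0.235]], [[0, 0, 0], [0, 0, 0.235]], [[0, 0, 0], [0, 0, 0.235]], [[0, 0, 0], [0, 0, 0.235]], [[0, 0, 0], [0, 0, 0.235]], [[0, 0, 0], [0, 0, 0.235]]])

```text
time_s: 9.1
ee_pos: [605.2, 199.1, 153.2]
ee_rot: [180.0, 0.0, 91.2]
force: [-0.6, 0.0, -0.2]
gripper_width: 54.6
gripper_force: 0.0
```

>>> send_rows(deltas=[[[0, 0, 0.03], [0, 0, 0.235]], [[0, 0, 0.03], [0, 0, 0.235]], [[0, 0, 0.03], [0, 0, 0.235]], [[0, 0, 0.03], [0, 0, 0]], [[0, 0, 0.03], [0, 0, 0]], [[0, 0, 0], [0, 0, 0]]])

```text
time_s: 9.7
ee_pos: [603.6, 198.6, 76.1]
ee_rot: [-179.8, 0.2, 71.3]
force: [-0.3, 0.3, 1.2]
gripper_width: 54.8
gripper_force: 0.0
```

Run:
```python
from h import *
s=state();print(s['ee_pos'],s['ee_rot'],s['gripper_width'])
save('top','top4.png',crop=(128,130,228,125),scale=3.5)
```

```text
[603.6365848  198.64718873  76.0737296 ] [-1.79796610e+02  1.53286564e-01  7.12974172e+01] 54.75295534284821
```

View pics/top4.png

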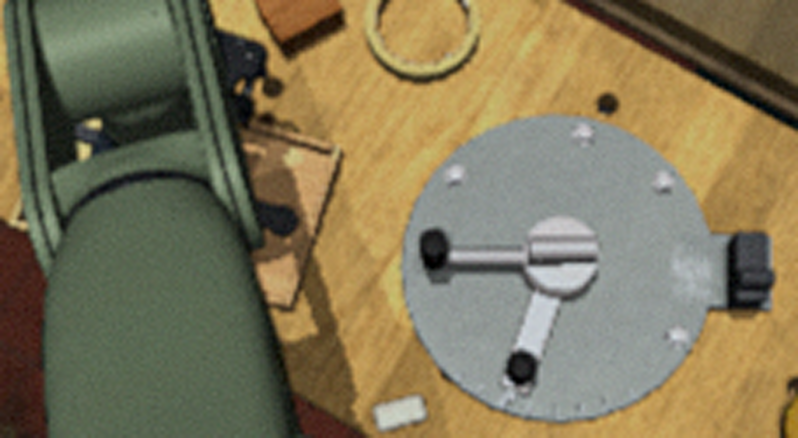

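The arm now points at the long mark: knob at crop (522,365), mark end just beyond it at (508,392). The flats point right at the rest (748,270), and the nut lever is at about 89° azimuth. I'll grasp the spanner.

>>> send_rows(deltas=[[[0, 0, 0.03], [0, 0, 0]], [[0, 0, 0.03], [0, 0, 0]], [[0, 0, 0.03], [0, 0, 0]], [[0, 0, 0.015], [0, 0, 0]], [[0, 0, 0], [0, 0, 0]], [[0, 0, 0], [0, 0, 0]]])

```text
time_s: 10.35
ee_pos: [605.5, 199.5, 26.8]
ee_rot: [179.9, -0.1, 71.3]
force: [-0.4, 0.1, -0.1]
gripper_width: 54.6
gripper_force: 0.0
```

>>> send_rows(deltas=[[[0, 0, 0], [0, 0, 0]], [[0, 0, 0], [0, 0, 0]], [[0, 0, 0], [0, 0, 0]], [[0, 0, 0], [0, 0, 0]], [[0, 0, 0], [0, 0, 0]], [[0, 0, 0], [0, 0, 0]], [[0, 0, 0], [0, 0, 0]]], grip=1, grip_force=30)

```text
time_s: 11.05
ee_pos: [604.1, 199.5, 26.2]
ee_rot: [-179.9, 0.0, 71.3]
force: [-4.5, 0.5, 4.8]
gripper_width: 19.3
gripper_force: 29.9
```

Run:
```python
from h import *
from scipy.optimize import least_squares
s=state();print(s['ee_pos'],s['ee_rot'],s['gripper_width'],s['gripper_force'],s['force'])
# plate circle, finer: unoccluded now; sub-pixel contour from gray/wood saturation
im=grab_frame('top');hsv=cv2.cvtColor(cv2.resize(im,None,fx=4,fy=4,interpolation=cv2.INTER_CUBIC),cv2.COLOR_RGB2HSV)
m=(hsv[:,:,1]<75).astype(np.uint8);b=np.zeros_like(m);b[155*4:255*4,238*4:330*4]=1;m*=b
m=cv2.morphologyEx(m,cv2.MORPH_CLOSE,np.ones((41,41)));m=cv2.morphologyEx(m,cv2.MORPH_OPEN,np.ones((61,61)))
c=max(cv2.findContours(m,0,1)[0],key=cv2.contourArea)[:,0];c=c[c[:,0]<328*4]
W=np.array([unproj('top',(u+.5)/4-.5,(v+.5)/4-.5,12)[:2] for u,v in c])
r=least_squares(lambda p:np.hypot(W[:,0]-p[0],W[:,1]-p[1])-p[2],[545,-91,128],loss='soft_l1',f_scale=1.5);print(r.x,len(c))
for C in(r.x[:2],np.array([544.2,-90.8])):
  for n,(x,y),z in[('armknob',(522,365),75),('nutknob',(434,243),104),('collar',(562,258),62),('rest foot TR',(770,232),8),('BR',(770,310),8),('tongueL',(530,244),86),('tongueR',(598,248),86)]:
    X=unproj('top',(x+.5)/3.5-.5+128,(y+.5)/3.5-.5+130,z)[:2];d=X-C;print(n,X.round(1),np.hypot(*d).round(1),(np.degrees(np.arctan2(d[1],d[0]))%360).round(1))
```

```text
[604.08241731 199.46256888  26.16283665] [-1.79914455e+02  1.73732372e-02  7.12873353e+01] 19.33609283493632 29.912456274032593 [-4.54432759  0.4640784   4.78938575]
[546.12738847 -91.03671065 127.207628  ] 904
armknob [455.8 -59.7] 95.6 160.9
nutknob [545.1   8.4] 99.4 90.6
collar [542.3 -91.8] 4.0 191.5
rest foot TR [ 575.7 -266.3] 177.8 279.6
BR [ 510.8 -264.3] 176.8 258.5
tongueL [548.4 -65.6] 25.6 84.8
tongueR [ 545.6 -118.1] 27.1 269.0
armknob [455.8 -59.7] 93.7 160.6
nutknob [545.1   8.4] 99.2 89.5
collar [542.3 -91.8] 2.2 207.8
rest foot TR [ 575.7 -266.3] 178.3 280.2
BR [ 510.8 -264.3] 176.7 259.1
tongueL [548.4 -65.6] 25.6 80.5
tongueR [ 545.6 -118.1] 27.3 273.0
```

Only 8 mm of the handle is between the pads, so I'll regrip about 4 mm lower.

>>> send_rows(deltas=[[[0, 0, 0], [0, 0, 0]], [[0, 0, 0], [0, 0, 0]], [[0, 0, 0.004], [0, 0, 0]], [[0, 0, 0.004], [0, 0, 0]]], grip=0.65)

```text
time_s: 11.5
ee_pos: [605.2, 199.2, 21.7]
ee_rot: [180.0, -0.0, 71.3]
force: [-0.1, 0.4, -0.0]
gripper_width: 32.0
gripper_force: 0.0
```

>>> send_rows(deltas=[[[0, 0, 0], [0, 0, 0]], [[0, 0, 0], [0, 0, 0]], [[0, 0, 0], [0, 0, 0]], [[0, 0, 0], [0, 0, 0]], [[0, 0, 0], [0, 0, 0]]], grip=1, grip_force=50)

```text
time_s: 12.0
ee_pos: [604.7, 199.2, 21.7]
ee_rot: [-180.0, 0.0, 71.3]
force: [-0.5, 0.5, -2.4]
gripper_width: 19.5
gripper_force: 50.0
```

>>> send_rows(deltas=[[[0, 0, -0.02], [0, 0, 0]], [[0, 0, -0.04], [0, 0, 0]], [[0, 0, -0.05], [0, 0, 0]], [[0, 0, -0.05], [0, 0, 0]], [[0, 0, -0.05], [0, 0, 0]], [[0, 0, -0.04], [0, 0, 0]], [[0, 0, 0], [0, 0, 0]]])

```text
time_s: 12.7
ee_pos: [606.8, 199.9, 151.0]
ee_rot: [179.6, -0.3, 71.3]
force: [1.9, 0.2, -2.4]
gripper_width: 19.6
gripper_force: 50.0
```

Run:
```python
from h import *
s=state();print(s['ee_pos'],s['ee_rot'],s['gripper_width'],s['gripper_force'],s['force'],s['torque'],s['time_s'])
a=np.radians(s['ee_rot'][2]);tx=np.array([np.cos(a),np.sin(a)]);ty=np.array([np.sin(a),-np.cos(a)])
d=np.array([544.1,-191])-s['ee_pos'][:2];print(d@tx/500,d@ty/500)
save('scene','sc5.png',crop=(200,90,160,200),scale=3)
```

```text
[606.7702962  199.88252379 151.00308614] [179.64368041  -0.26204843  71.29368992] 19.648976994509702 49.98204588890076 [ 1.9194737   0.15081442 -2.35539213] [-0.20186215  0.10596404 -0.04347443] 12.7
-0.7806671767134709 0.13200610941808508
```

View pics/sc5.png

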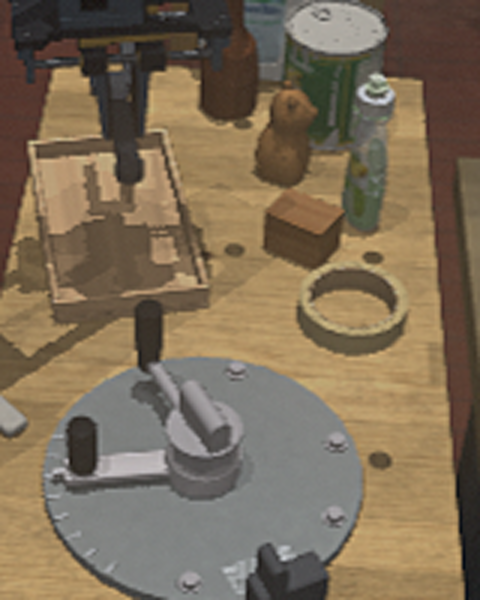

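The scene picture shows the spanner lifted clear and level, with the handle end at (125,170). The tongue is aimed at the rest. I'll carry it over.

>>> send_rows(deltas=[[[-0.0781, 0.0132, 0], [0, 0, 0]], [[-0.0781, 0.0132, 0], [0, 0, 0]], [[-0.0781, 0.0132, 0], [0, 0, 0]], [[-0.0781, 0.0132, 0], [0, 0, 0]], [[-0.0781, 0.0132, 0], [0, 0, 0]], [[-0.0781, 0.0132, 0], [0, 0, 0]], [[-0.0781, 0.0132, 0], [0, 0, 0]], [[-0.0781, 0.0132, 0], [0, 0, 0]], [[-0.0781, 0.0132, 0], [0, 0, 0]], [[-0.0781, 0.0132, 0], [0, 0, 0]]])

```text
time_s: 13.75
ee_pos: [540.7, -192.9, 145.4]
ee_rot: [-179.8, -0.0, 71.3]
force: [1.2, 0.8, -2.1]
gripper_width: 19.4
gripper_force: 50.0
```

>>> send_rows(deltas=[[[0, 0, 0], [0, 0, -0.16]], [[0, 0, 0], [0, 0, -0.16]], [[0, 0, 0.02], [0, 0, -0.16]], [[0, 0, 0.02], [0, 0, -0.16]], [[0, 0, 0.02], [0, 0, 0]], [[0, 0, 0], [0, 0, 0]], [[0, 0, 0], [0, 0, 0]]])

```text
time_s: 14.45
ee_pos: [541.8, -191.6, 116.3]
ee_rot: [-179.9, -0.0, 89.6]
force: [0.9, -0.4, -1.8]
gripper_width: 19.8
gripper_force: 50.0
```

Run:
```python
from h import *
P=[]
for i in range(3):
    if i==0: save('top','top6.png',crop=(240,150,120,100),scale=4)
    elif i==1: save('scene','sc6.png',crop=(200,180,140,140),scale=4)
    else: grab_frame('top')
    s=state();P.append(np.r_[s['ee_pos'],s['ee_rot']])
print(np.round(P,1),s['force'],s['time_s'])
a,b=cv2.imread('pics/top6.png'),cv2.imread('pics/sc6.png');o=np.zeros((560,1040,3),np.uint8);o[:400,:480]=a;o[:,480:]=b
cv2.imwrite('pics/c6.png',cv2.resize(o,None,fx=.76,fy=.76,interpolation=cv2.INTER_AREA))
```

```text
[[ 542.2 -191.7  116.8 -180.    -0.    89.6]
 [ 542.4 -191.8  117.2  180.     0.    89.6]
 [ 542.5 -191.8  117.3  179.9    0.    89.6]] [ 1.29272392  0.26980747 -2.21469059] 14.6
```

View pics/c6.png

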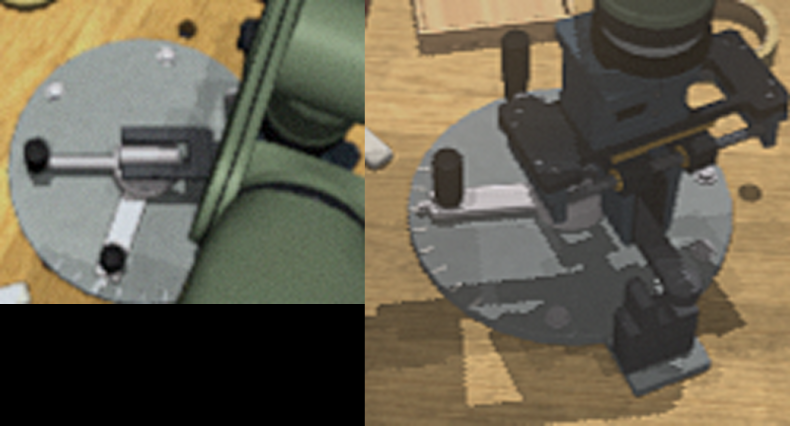

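Run:
```python
from h import *
im=grab_frame('top')
big=cv2.resize(im[180:225,270:315],None,fx=16,fy=16,interpolation=cv2.INTER_CUBIC)[:,:,::-1]
for k in range(0,45,5):
    cv2.putText(big,str(270+k),(k*16,10),0,.4,(0,0,255));cv2.putText(big,str(180+k),(0,k*16+8),0,.4,(0,0,255))
cv2.imwrite('pics/top7.png',cv2.resize(big,(600,600)))
print(proj('top',[544,-91,90]),proj('top',[544,-91,115]))
for u in(284,290,296):print(u,[im[v,u].tolist() for v in range(188,222)])
```

```text
Traceback (most recent call last):
cv2.error: OpenCV(4.12.0) :-1: error: (-5:Bad argument) in function 'putText'
> Overload resolution failed:
>  - Layout of the output array img is incompatible with cv::Mat
>  - Expected Ptr<cv::UMat> for argument 'img'
```

Run:
```python
from h import *
im=grab_frame('top')
big=np.ascontiguousarray(cv2.resize(im[180:225,270:315],None,fx=13,fy=13,interpolation=cv2.INTER_CUBIC)[:,:,::-1])
for k in range(0,45,5):
    cv2.putText(big,str(270+k),(k*13,10),0,.4,(0,0,255));cv2.putText(big,str(180+k),(0,k*13+8),0,.4,(0,0,255))
cv2.imwrite('pics/top7.png',big)
print(proj('top',[544,-91,90]),proj('top',[544,-91,115]))
g=im.mean(2).astype(int)
for u in(284,288,292,296):print(u,list(zip(range(188,220),g[188:220,u].tolist())))
```

```text
[288.58050533 200.73914776] [289.20440947 198.88810443]
284 [(188, 153), (189, 160), (190, 136), (191, 89), (192, 76), (193, 84), (194, 86), (195, 58), (196, 47), (197, 60), (198, 128), (199, 189), (200, 209), (201, 191), (202, 152), (203, 120), (204, 91), (205, 81), (206, 85), (207, 60), (208, 55), (209, 88), (210, 100), (211, 109), (212, 118), (213, 114), (214, 106), (215, 185), (216, 217), (217, 216), (218, 215), (219, 217)]
288 [(188, 152), (189, 159), (190, 134), (191, 94), (192, 78), (193, 81), (194, 82), (195, 58), (196, 30), (197, 61), (198, 133), (199, 186), (200, 213), (201, 195), (202, 154), (203, 114), (204, 81), (205, 79), (206, 85), (207, 72), (208, 59), (209, 87), (210, 100), (211, 101), (212, 118), (213, 134), (214, 101), (215, 85), (216, 116), (217, 138), (218, 143), (219, 144)]
292 [(188, 156), (189, 158), (190, 163), (191, 118), (192, 72), (193, 75), (194, 88), (195, 63), (196, 35), (197, 50), (198, 112), (199, 171), (200, 211), (201, 181), (202, 141), (203, 96), (204, 72), (205, 66), (206, 74), (207, 62), (208, 46), (209, 78), (210, 104), (211, 99), (212, 117), (213, 96), (214, 63), (215, 64), (216, 70), (217, 115), (218, 145), (219, 141)]
296 [(188, 140), (189, 148), (190, 148), (191, 106), (192, 66), (193, 74), (194, 78), (195, 57), (196, 40), (197, 50), (198, 78), (199, 158), (200, 202), (201, 180), (202, 140), (203, 92), (204, 63), (205, 71), (206, 74), (207, 61), (208, 44), (209, 53), (210, 62), (211, 80), (212, 73), (213, 52), (214, 63), (215, 66), (216, 68), (217, 116), (218, 139), (219, 143)]
```

View pics/top7.png

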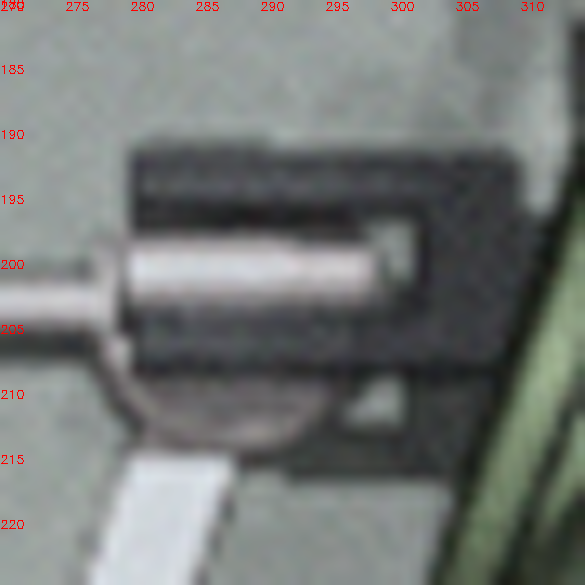

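The spanner's slot (rows 197–203) sits over the tongue, lateral centre about 544.5 against 545.1. The slot bottom at column 301 is clear of the tongue end at 298. It needs only a small +0.8 mm shift, then I'll lower it.

>>> send_rows(deltas=[[[0, 0.0016, 0.01], [0, 0, 0]], [[0, 0, 0.01], [0, 0, 0]], [[0, 0, 0.01], [0, 0, 0]], [[0, 0, 0.006], [0, 0, 0]], [[0, 0, 0], [0, 0, 0]]])

```text
time_s: 15.2
ee_pos: [544.2, -191.9, 99.0]
ee_rot: [179.8, -0.0, 89.6]
force: [3.9, 0.1, -2.5]
gripper_width: 19.4
gripper_force: 50.0
```

>>> send_rows(deltas=[[[0, 0, 0.008], [0, 0, 0]], [[0, 0, 0.008], [0, 0, 0]], [[0, 0, 0.008], [0, 0, 0]], [[0, 0, 0.008], [0, 0, 0]], [[0, 0, 0.006], [0, 0, 0]], [[0, 0, 0], [0, 0, 0]]])

```text
time_s: 15.8
ee_pos: [544.3, -192.1, 80.0]
ee_rot: [179.8, 0.0, 89.6]
force: [5.1, -0.6, -1.1]
gripper_width: 19.7
gripper_force: 50.0
```

>>> send_rows(deltas=[[[0, 0, 0.002], [0, 0, 0]], [[0, 0, 0.002], [0, 0, 0]], [[0, 0, 0], [0, 0, 0]]])

```text
time_s: 16.1
ee_pos: [544.3, -192.1, 78.3]
ee_rot: [179.8, 0.0, 89.6]
force: [4.4, 0.1, 0.6]
gripper_width: 19.8
gripper_force: 50.0
```

>>> send_rows(deltas=[[[0, 0, 0], [0, 0, 0]], [[0, 0, 0], [0, 0, 0]], [[0, 0, 0], [0, 0, 0]], [[0, 0, 0], [0, 0, 0]], [[0, 0, -0.02], [0, 0, 0]], [[0, 0, -0.03], [0, 0, 0]], [[0, 0, -0.04], [0, 0, 0]], [[0, 0, -0.04], [0, 0, 0]], [[0, 0, -0.02], [0, 0, 0]]], grip=0.55)

```text
time_s: 17.0
ee_pos: [543.7, -192.1, 155.4]
ee_rot: [179.8, 0.1, 89.6]
force: [0.4, -0.5, 0.2]
gripper_width: 40.9
gripper_force: 0.0
```

>>> send_rows(deltas=[[[0.067, 0, 0], [0, 0, 0]], [[0.067, 0, 0], [0, 0, 0]], [[0.067, 0, 0], [0, 0, 0]], [[0.067, 0, 0], [0, 0, 0]], [[0.067, 0, 0], [0, 0, 0]], [[0.067, 0, 0], [0, 0, 0]], [[0, 0, 0], [0, 0, 0]]], grip=0.1)

```text
time_s: 17.7
ee_pos: [543.9, 12.5, 153.0]
ee_rot: [-180.0, -0.1, 89.9]
force: [0.2, -0.7, -0.4]
gripper_width: 82.1
gripper_force: 0.0
```

Run:
```python
from h import *
save('top','top8.png',crop=(240,150,120,100),scale=4);save('scene','sc8.png',crop=(205,180,130,130),scale=4)
s=state();print(s['ee_pos'],s['ee_rot'],s['force'],s['time_s'])
a,b=cv2.imread('pics/top8.png'),cv2.imread('pics/sc8.png');o=np.zeros((520,1000,3),np.uint8);o[:400,:480]=a;o[:,480:]=b
cv2.imwrite('pics/c8.png',cv2.resize(o,None,fx=.8,fy=.8,interpolation=cv2.INTER_AREA))
```

```text
[544.04665806   9.55412629 152.97665883] [-1.79984041e+02  3.02333328e-02  8.97362301e+01] [ 0.77047062 -1.00505414 -0.0209385 ] 17.8
```

View pics/c8.png

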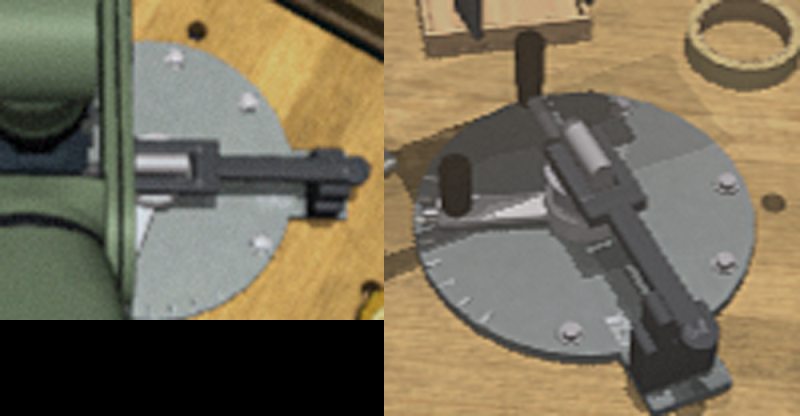

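The spanner lies flat over the tongue with its handle on the rest beside the lug, let go. Next I'll grip the nut knob.

>>> send_rows(deltas=[[[0, 0, 0.03], [0, 0, 0]], [[0, 0, 0.03], [0, 0, 0]], [[0, 0, 0.03], [0, 0, 0]], [[0, 0, 0.03], [0, 0, 0]], [[0, 0, 0.026], [0, 0, 0]], [[0, 0, 0], [0, 0, 0]]])

```text
time_s: 18.4
ee_pos: [542.9, 7.8, 78.3]
ee_rot: [-179.8, 0.0, 89.5]
force: [-1.0, -0.1, -0.3]
gripper_width: 82.1
gripper_force: 0.0
```

>>> send_rows(deltas=[[[0, 0, 0], [0, 0, 0]], [[0, 0, 0], [0, 0, 0]], [[0, 0, 0], [0, 0, 0]], [[0, 0, 0], [0, 0, 0]], [[0, 0, 0], [0, 0, 0]], [[0, 0, 0], [0, 0, 0]], [[0, 0, 0], [0, 0, 0]], [[0, 0, 0], [0, 0, 0]], [[0, 0, 0], [0, 0, 0]], [[0, 0, 0], [0, 0, 0]]], grip=1, grip_force=15)

```text
time_s: 19.4
ee_pos: [544.9, 9.5, 80.1]
ee_rot: [179.9, -0.0, 89.6]
force: [2.0, 1.6, -0.9]
gripper_width: 22.4
gripper_force: 15.0
```

>>> send_rows(deltas=[[[-0.0005, 0.014, 0], [0, 0, 0.14]], [[-0.0005, 0.014, 0], [0, 0, 0.14]], [[-0.0005, 0.014, 0], [0, 0, 0.14]], [[-0.0005, 0.014, 0], [0, 0, 0.14]]])

```text
time_s: 19.8
ee_pos: [571.3, 6.2, 80.1]
ee_rot: [-179.9, -0.1, 73.4]
force: [-0.7, 3.3, 2.0]
gripper_width: 22.4
gripper_force: 15.0
```

Run:
```python
from h import *
a=cv2.imread('pics/sc8.png');save('scene','sc9.png',crop=(205,180,130,130),scale=4);b=cv2.imread('pics/sc9.png')
# crop c8: arm knob at ((456-384)/.8, 185/.8)=(90,231); lug/handle end ((700-384)/.8,330/.8)
for n,(x,y,w,h) in[('armknob',(62,185,60,90)),('handle end',(360,370,70,70)),('jaw',(200,220,110,60))]:
    r=cv2.matchTemplate(b,a[y:y+h,x:x+w],cv2.TM_CCOEFF_NORMED);_,m,_,p=cv2.minMaxLoc(r);print(n,m,(p[0]-x)/4,(p[1]-y)/4)
```

```text
armknob 0.8316959738731384 0.0 -2.25
handle end 0.9135949611663818 -0.25 0.25
jaw 0.9566676020622253 0.0 0.0
```

>>> send_rows(deltas=[[[-0.0005, 0.014, 0], [0, 0, 0.14]], [[-0.0005, 0.014, 0], [0, 0, 0.14]], [[-0.0005, 0.014, 0], [0, 0, 0.14]], [[-0.0005, 0.014, 0], [0, 0, 0.14]], [[-0.0005, 0.014, 0], [0, 0, 0.14]], [[-0.0005, 0.014, 0], [0, 0, 0.14]]])

```text
time_s: 20.45
ee_pos: [608.3, -13.1, 80.1]
ee_rot: [-179.9, -0.1, 49.4]
force: [0.2, 5.7, 1.4]
gripper_width: 22.6
gripper_force: 15.0
```

```bash
cat > chk.py <<'E'
from h import *
import sys
a=cv2.imread('pics/sc8.png');fn=sys.argv[1];save('scene',fn,crop=(205,180,130,130),scale=4);b=cv2.imread('pics/'+fn)
for n,(x,y,w,h) in[('armknob',(62,185,60,90)),('handle end',(360,370,70,70)),('jaw',(200,220,110,60))]:
    r=cv2.matchTemplate(b,a[y:y+h,x:x+w],cv2.TM_CCOEFF_NORMED);_,m,_,p=cv2.minMaxLoc(r);print(n,m,(p[0]-x)/4,(p[1]-y)/4)
s=state();P=np.array([545.3,-90.8]);d=s['ee_pos'][:2]-P;print(np.hypot(*d),np.degrees(np.arctan2(d[1],d[0])),s['force'],s['torque'],s['time_s'])
E
python3 chk.py sc10.png
```

```text
armknob 0.8090915679931641 0.0 -2.25
handle end 0.9089761972427368 -0.25 0.25
jaw 0.8754801154136658 0.25 0.25
100.04815422727752 50.33217874648325 [2.00429823 5.9967652  2.1834734 ] [ 0.80066653 -0.07405222 -0.22847259] 20.5
```

>>> send_rows(deltas=[[[-0.0005, 0.014, 0], [0, 0, 0.14]], [[-0.0005, 0.014, 0], [0, 0, 0.14]], [[-0.0005, 0.014, 0], [0, 0, 0.14]], [[-0.0005, 0.014, 0], [0, 0, 0.14]], [[-0.0005, 0.014, 0], [0, 0, 0.14]], [[-0.0005, 0.014, 0], [0, 0, 0.14]], [[0, 0, 0], [0, 0, 0]]])

```text
time_s: 21.2
ee_pos: [634.4, -46.9, 80.1]
ee_rot: [-179.9, -0.1, 25.3]
force: [2.3, 4.4, 0.5]
gripper_width: 22.9
gripper_force: 15.0
```

>>> send_rows(deltas=[[[-0.0003, 0.007, 0], [0, 0, 0.07]], [[-0.0003, 0.007, 0], [0, 0, 0.07]], [[0, 0, 0], [0, 0, 0]]])

```text
time_s: 21.5
ee_pos: [636.9, -53.1, 80.1]
ee_rot: [-179.9, -0.1, 21.4]
force: [2.0, 6.0, 1.1]
gripper_width: 22.5
gripper_force: 15.0
```

>>> send_rows(deltas=[[[-0.0003, 0.007, 0], [0, 0, 0.07]], [[-0.0003, 0.007, 0], [0, 0, 0.07]], [[0, 0, 0], [0, 0, 0]]])

```text
time_s: 21.8
ee_pos: [639.2, -59.7, 80.1]
ee_rot: [-179.9, -0.1, 17.4]
force: [2.1, 4.1, 0.6]
gripper_width: 22.9
gripper_force: 15.0
```

```bash
python3 chk.py sc11.png
```

```text
armknob 0.7525893449783325 0.0 -2.0
handle end 0.9032168984413147 -0.25 0.25
jaw 0.8435672521591187 0.0 0.0
98.90027000624008 18.343129246995698 [2.0977422  5.34919368 0.30712446] [ 0.75119358 -0.25222968 -0.27641341] 21.85
```

>>> send_rows(deltas=[[[-0.0003, 0.007, 0], [0, 0, 0.07]], [[0, 0, 0], [0, 0, 0]]])

```text
time_s: 22.05
ee_pos: [640.0, -62.7, 80.0]
ee_rot: [-179.8, -0.1, 15.4]
force: [1.1, 7.1, 1.2]
gripper_width: 22.5
gripper_force: 15.0
```

>>> send_rows(deltas=[[[-0.0001, 0.005, 0], [0, 0, 0.05]], [[0, 0, 0], [0, 0, 0]]])

```text
time_s: 22.25
ee_pos: [640.2, -63.3, 80.0]
ee_rot: [-179.7, -0.1, 14.0]
force: [0.2, 11.0, 1.3]
gripper_width: 22.8
gripper_force: 15.0
```

```bash
python3 chk.py sc12.png
```

```text
armknob 0.7369406819343567 0.0 -2.25
handle end 0.9177846312522888 -0.25 0.25
jaw 0.8353860974311829 0.0 0.0
98.7588240010484 16.161072517615356 [ 2.01871774 11.31313844  2.1121109 ] [ 1.69725187 -0.12728569  0.04097589] 22.3
```

The force rose and the lever stopped at its end stop (azimuth 16°), with the arm and spanner unmoved. I'll release and go back to the spanner.

>>> send_rows(deltas=[[[0, 0, 0], [0, 0, 0]], [[0, 0, 0], [0, 0, 0]], [[0, 0, 0], [0, 0, 0]], [[0, 0, 0], [0, 0, 0]], [[0, 0, -0.03], [0, 0, 0]], [[0, 0, -0.04], [0, 0, 0]], [[0, 0, -0.04], [0, 0, 0]], [[0, 0, -0.04], [0, 0, 0]]], grip=0.45)

```text
time_s: 23.1
ee_pos: [639.9, -67.4, 155.5]
ee_rot: [180.0, 0.0, 14.0]
force: [0.8, -0.5, 0.0]
gripper_width: 50.2
gripper_force: 0.0
```

>>> send_rows(deltas=[[[-0.0497, 0.0406, 0], [0, 0, 0]], [[-0.0497, 0.0406, 0], [0, 0, 0]], [[-0.0497, 0.0406, 0], [0, 0, 0]], [[-0.0497, 0.0406, 0], [0, 0, 0]], [[-0.0497, 0.0406, 0], [0, 0, 0]]])

```text
time_s: 23.6
ee_pos: [543.0, -196.7, 154.9]
ee_rot: [180.0, 0.0, 14.0]
force: [-0.2, -0.6, 0.2]
gripper_width: 50.2
gripper_force: 0.0
```

>>> send_rows(deltas=[[[0, 0, 0], [0, 0, -0.24]], [[0, 0, 0], [0, 0, -0.24]], [[0, 0, 0], [0, 0, -0.24]], [[0, 0, 0], [0, 0, -0.24]], [[0, 0, 0], [0, 0, -0.24]], [[0, 0, 0], [0, 0, -0.24]], [[0, 0, 0], [0, 0, -0.24]], [[0, 0, 0], [0, 0, -0.24]], [[0, 0, 0], [0, 0, -0.24]], [[0, 0, 0], [0, 0, -0.24]]])

```text
time_s: 24.6
ee_pos: [543.8, -195.7, 154.8]
ee_rot: [-180.0, 0.0, 83.0]
force: [-1.1, -0.3, 0.6]
gripper_width: 50.1
gripper_force: 0.0
```

>>> send_rows(deltas=[[[0, 0, 0.02], [0, 0, -0.24]], [[0, 0, 0.02], [0, 0, 0]], [[0, 0, 0], [0, 0, 0]], [[0, 0, 0], [0, 0, 0]]])

```text
time_s: 25.0
ee_pos: [544.0, -195.5, 134.6]
ee_rot: [-180.0, -0.0, 89.5]
force: [0.8, 0.1, -0.4]
gripper_width: 50.2
gripper_force: 0.0
```

>>> send_rows(deltas=[[[0.007, 0, 0.03], [0, 0, 0]], [[0, 0, 0.03], [0, 0, 0]], [[0, 0, 0.03], [0, 0, 0]], [[0, 0, 0.022], [0, 0, 0]], [[0, 0, 0], [0, 0, 0]]])

```text
time_s: 25.5
ee_pos: [543.4, -191.6, 77.7]
ee_rot: [-179.9, -0.1, 89.6]
force: [-1.1, -0.0, -0.8]
gripper_width: 50.5
gripper_force: 0.0
```

>>> send_rows(deltas=[[[0, 0, 0], [0, 0, 0]], [[0, 0, 0], [0, 0, 0]], [[0, 0, 0], [0, 0, 0]], [[0, 0, 0], [0, 0, 0]], [[0, 0, 0], [0, 0, 0]], [[0, 0, 0], [0, 0, 0]], [[0, 0, 0], [0, 0, 0]]], grip=1, grip_force=50)

```text
time_s: 26.2
ee_pos: [544.8, -192.1, 79.5]
ee_rot: [179.9, 0.0, 89.6]
force: [-0.3, -0.1, 3.2]
gripper_width: 19.2
gripper_force: 49.9
```

```bash
python3 chk.py sc13.png
```

```text
armknob 0.8225006461143494 0.0 -1.25
handle end 0.6874029040336609 0.0 0.25
jaw 0.6577302813529968 -9.75 6.25
101.33273708571248 -90.28427720432259 [ 0.26183781 -0.63118065  2.72315232] [-0.18055921  0.05348124 -0.15551049] 26.25
```

>>> send_rows(deltas=[[[0, 0, -0.006], [0, 0, 0]], [[0, 0, -0.008], [0, 0, 0]], [[0, 0, -0.01], [0, 0, 0]], [[0, 0, -0.012], [0, 0, 0]], [[0, 0, -0.014], [0, 0, 0]], [[0, 0, -0.03], [0, 0, 0]], [[0, 0, -0.035], [0, 0, 0]], [[0, 0, -0.035], [0, 0, 0]]])

```text
time_s: 27.05
ee_pos: [543.0, -191.6, 154.7]
ee_rot: [-179.8, -0.0, 89.7]
force: [0.6, 0.6, -2.2]
gripper_width: 19.9
gripper_force: 49.9
```

>>> send_rows(deltas=[[[0.0783, 0.0116, 0], [0, 0, 0]], [[0.0783, 0.0116, 0], [0, 0, 0]], [[0.0783, 0.0116, 0], [0, 0, 0]], [[0.0783, 0.0116, 0], [0, 0, 0]], [[0.0783, 0.0116, 0], [0, 0, 0]], [[0.0783, 0.0116, 0], [0, 0, 0]], [[0.0783, 0.0116, 0], [0, 0, 0]], [[0.0783, 0.0116, 0], [0, 0, 0]], [[0.0783, 0.0116, 0], [0, 0, 0]], [[0.0783, 0.0116, 0], [0, 0, 0]]])

```text
time_s: 28.05
ee_pos: [603.7, 200.4, 154.3]
ee_rot: [-179.9, 0.1, 89.7]
force: [0.6, 0.1, -2.9]
gripper_width: 19.6
gripper_force: 49.9
```

>>> send_rows(deltas=[[[0, 0, 0], [0, 0, 0.148]], [[0, 0, 0], [0, 0, 0.148]], [[0, 0, 0.02], [0, 0, 0.148]], [[0, 0, 0.03], [0, 0, 0.148]], [[0, 0, 0.03], [0, 0, 0]], [[0, 0, 0], [0, 0, 0]], [[0, 0, 0], [0, 0, 0]]])

```text
time_s: 28.75
ee_pos: [604.2, 199.0, 114.2]
ee_rot: [-179.9, 0.1, 72.7]
force: [0.5, 0.6, -1.7]
gripper_width: 19.8
gripper_force: 49.9
```

Run:
```python
from h import *
save('top','t14.png',crop=(125,125,230,135),scale=3.4)
s=state();print(s['ee_pos'],s['ee_rot'],s['force'],s['gripper_width'],s['time_s'])
```

```text
[604.80275924 199.21006405 114.77810852] [ 1.79988119e+02 -6.25008246e-03  7.26940199e+01] [ 0.59499769  0.05647405 -0.56681344] 19.700280583479095 28.8
```

View pics/t14.png

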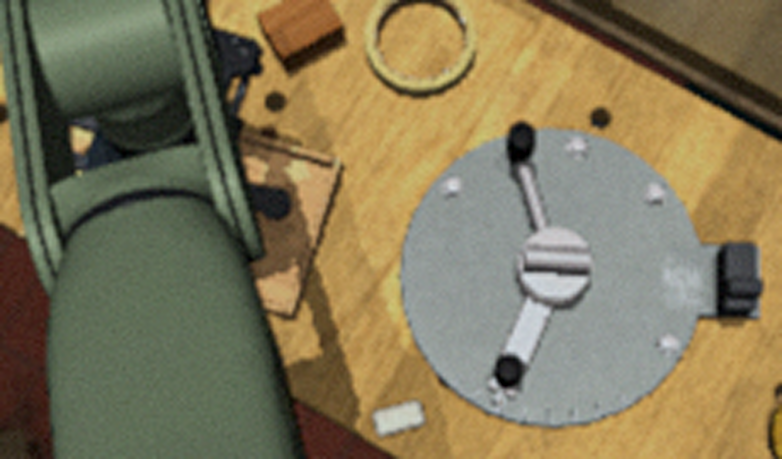

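The arm is still on the mark (knob at (508,370), mark tip just beyond it), the nut lever is over at its stop, and the bystanders haven't moved. I'll lower the spanner into the tray.

>>> send_rows(deltas=[[[0, 0, 0.04], [0, 0, 0]], [[0, 0, 0.04], [0, 0, 0]], [[0, 0, 0.04], [0, 0, 0]], [[0, 0, 0.03], [0, 0, 0]], [[0, 0, 0.02], [0, 0, 0]], [[0, 0, 0.006], [0, 0, 0]], [[0, 0, 0], [0, 0, 0]]])

```text
time_s: 29.5
ee_pos: [605.1, 199.3, 26.4]
ee_rot: [180.0, -0.0, 72.7]
force: [-0.7, 0.3, -1.2]
gripper_width: 19.7
gripper_force: 49.9
```

>>> send_rows(deltas=[[[0, 0, 0.004], [0, 0, 0]], [[0, 0, 0.003], [0, 0, 0]], [[0, 0, 0], [0, 0, 0]]])

```text
time_s: 29.8
ee_pos: [605.5, 199.5, 23.8]
ee_rot: [179.9, -0.1, 72.7]
force: [-0.6, 0.1, 3.3]
gripper_width: 19.5
gripper_force: 49.9
```

Touchdown (3 N up). I'll release and retreat.

>>> send_rows(deltas=[[[0, 0, 0], [0, 0, 0]], [[0, 0, 0], [0, 0, 0]], [[0, 0, 0], [0, 0, 0]], [[0, 0, 0], [0, 0, 0]], [[0, 0, -0.02], [0, 0, 0]], [[0, 0, -0.04], [0, 0, 0]], [[0, 0, -0.06], [0, 0, 0]], [[0, 0, -0.08], [0, 0, 0]], [[0, 0, -0.08], [0, 0, 0]], [[0, 0, -0.08], [0, 0, 0]]], grip=0.5)

```text
time_s: 30.8
ee_pos: [604.6, 199.2, 204.9]
ee_rot: [180.0, -0.0, 72.7]
force: [-0.3, 0.2, -0.5]
gripper_width: 45.4
gripper_force: 0.0
```

>>> send_rows(deltas=[[[-0.08, 0, 0], [0, 0, 0]], [[-0.08, 0, 0], [0, 0, 0]], [[-0.08, 0, 0], [0, 0, 0]], [[-0.08, 0, 0], [0, 0, 0]], [[-0.08, 0, 0], [0, 0, 0]], [[-0.08, 0, 0], [0, 0, 0]], [[0, 0, 0], [0, 0, 0]], [[0, 0, 0], [0, 0, 0]]])

```text
time_s: 31.6
ee_pos: [533.3, -30.3, 203.2]
ee_rot: [179.9, -0.1, 72.6]
force: [-0.2, 1.0, -0.4]
gripper_width: 45.4
gripper_force: 0.0
```

Run:
```python
from h import *
# compare now with the first look (tray region) without viewing: spanner dark blob, rect in world at z=20
im=grab_frame('top');hsv=cv2.cvtColor(im,cv2.COLOR_RGB2HSV)
d=((hsv[:,:,2]<90)&(hsv[:,:,1]<110)).astype(np.uint8);b=np.zeros_like(d);b[160:202,138:218]=1;d=cv2.morphologyEx(d*b,cv2.MORPH_OPEN,np.ones((2,2)))
k=max(cv2.findContours(d,0,1)[0],key=cv2.contourArea);print(cv2.minAreaRect(k),cv2.contourArea(k),'before ((179.2,184.4),(71.4,15.5),19.2)')
s=state();print(s['ee_pos'],s['gripper_width'],s['force'],s['time_s'])
```

```text
((179.44998168945312, 183.15000915527344), (71.15123748779297, 15.17893123626709), 18.43494987487793) 418.5 before ((179.2,184.4),(71.4,15.5),19.2)
[533.59852773 -29.60298239 203.05499527] 45.74374548411419 [0.30127021 0.53376101 0.02567495] 31.65
```

The spanner is back in the tray where it started, flat.

```bash
python3 -c "from workcell import *;print(job_done())"
```

```text
the job is handed in; nothing more can be done
None
```

The job is handed in at about 32 s of the 72 s allowed (no verdict was returned): the arm is at the long mark, the locknut is turned to its stop, the spanner is back in the tray, and the bystanders I checked (tape, eraser, offcut) have not moved.

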